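Load the tube carousel and hold its index pin clear

ROBOT

A 6-joint arm with a two-finger parallel gripper is mounted at the origin on the work surface. World frame = base frame: x ahead of the robot, y to its left, z up, the work surface at z = 0. Lengths are in mm, angles in degrees, forces in N, time in s.
With the tool pointing down it reaches from about 350 to 875 mm from the base axis. Payload 4.2 kg.
Tool frame: the origin (TCP) lies midway between the tips of the shut fingers; the grasp point (between the pads) lies 19 mm behind it (bot.pinch_z is the distance from the TCP to the grasp point, in mm); z points along the fingers, y is the line along which they close (so a half turn about z gives the same grasp; the last joint's range is limited). The gripper opens to 85 mm and grips with 20 to 120 N. Pads are 22 mm wide; open, the fingers measure 114 mm over their backs; the gripper's body (76 mm by 85 mm) begins 54 mm behind the grasp point. The pads swing forward as they close: fully open they stand 13 mm farther back than shut.
Start: joints at [78.644, 22.042, 0.453, 0, -68.411, -14.817], TCP at [275.64, 560.911, 231.312] pointing down, gripper open.
Joint ranges: [-179.83, 179.83], [-69.29, 118.12], [-61.27, 80.66], [-181.25, 117.63], [-171.15, -9.14], [-177.46, 177.46]. Speed limits (degrees/s): [159.86, 159.86, 180, 180, 180, 180].

INTERFACE

Orientations are given as [roll, pitch, yaw] about the fixed x, y, z axes, in that order (R = Rz(yaw) Ry(pitch) Rx(roll)).
In Python, from workcell import bot gives the robot as it stands. The module is installed in compiled form; this text tells all that it offers.
- The arm moves only by the shell command python3 -m inch 'ROWS' [OPENING] [FORCE]. ROWS is a JSON object of lists of equal length, an entry for each row: "xyz": the shift along the tool's x, y, z in mm, a list of three; "twist": the turn about the tool's z in degrees. In form: {"xyz": [[x, y, z], ...], "twist": [twist, ...]}. A call has 1 to 8 rows; each row is the pose to reach, as a shift and turn from the pose commanded when the call began, along the tool's axes at that moment; what a row does not reach only later rows make up. A row lasts 1/10 s, in which the tool goes at most 50 mm and 8.59 degrees, less where a joint would pass 70% of its speed; a pose out of reach is approached as far as the arm can. A call with a gripper value outside its range is refused whole. OPENING is the opening, from 0 (shut) to 1 (fully open), set as the call begins (- or left out, the last holds). The fingers move at their own pace and stop on an object; FORCE is the grip in N (left out, the last holds). Time passes only in rows, so rows that repeat a pose let the fingers close. It gives the time, the measured TCP pose, the force, the opening and the grip force at its end, in the units of the state.
- bot.get_state(): the state, without advancing time (a new reading comes with each control period).
- bot.snapshot(name): name is "scene" or "top"; returns a dict with "color" (384x512x3 uint8, red, green, blue), "camera_matrix" (3x3 intrinsics, pixels), "k1" (the pictures are not rectified: a ray, as slopes to the right and down, at radius r is drawn at 1 + k1 r^2 times it, then the intrinsics apply), "R" (3x3) and "t" (3): a world point X has camera coordinates R X + t. Camera axes: x right, y down, z forward; pixel columns grow to the right and rows downward; lengths in mm; the calibration is good to about 2 mm. A picture is of the moment at which its call begins. There is no depth.
- bot.close_job(): hands the job in; it is judged then, once.
Trained networks look in the newest picture that a camera, given by its name, has taken for a name from the list of things; names that differ only in an ending like _2 or _b are one class to them, and where a whole thing is asked for, a point or a joint stands for the part that bears it (a point fixed in the world has none). Each returns a list of dicts, best first, with "p" (0 to 1); they miss things now and then, are a little off and sometimes report something else, mostly with a low value. They report only what shows in the picture. A call takes as long as a camera call. They do not tell look-alikes from the thing itself.
- bot.find_in(name, camera): "position" ([x, y, z] in mm, in world coordinates, good to about 4 mm: the middle of the surface that is visible of it).
- bot.outline_of(name, camera): "region" (384x512 bool, what is visible of it).
- bot.tip_of(name, camera): "position" ([x, y, z] in mm, in world coordinates, good to about 4 mm: a listed point, or the origin of a listed thing).
The state is a dict: "t": time; "joint_positions": joint angles; "qvel": joint speeds; "joint_torque": joint torques, N m; "position": TCP position; "orientation": TCP orientation; "force": force on the tool from outside, world axes, zero at the start; "wrist_torque": the same for the moment, N m; "gripper_width": finger opening in mm; "finger_force": force on a finger pad.
Only numpy, scipy, OpenCV 4.12 (cv2) and the standard library are available. Lean on these libraries where they do the work, as an engineer would, in place of code of your own. Each camera call takes 0.05 s, during which the arm holds its last target. There are 200 camera calls.

TASK

Take the red-capped sample tube from the blue rack and stand it fully down in the free cup of the tube carousel, the one marked with a yellow ring, and let go of it. Then pull the carousel's spring-loaded index plunger (black stem with a red end flange) straight out, fully back to its stop so that its pin is clear of the seat hole, and finish while still holding it there so that a colleague can turn the carousel. Leave the green-capped and the blue-capped tubes standing in their places.

Things in the scene. Friction and masses are not known exactly. Their poses are not given: they have to be found in the camera images.
- carousel: Tube carousel, fixed, locked by its pin. Origin on the bench at its centre, z up. Base 156 mm, grey disc 144 mm wide, top 46 mm up; four white cups (28 mm outside, 20 mm bore, rim 82 mm and floor 50 mm above the bench) centred 50 mm out along its +x, +y, -x, -y; hub 64 mm high. Plunger points out along its -y through a bracket 30 mm wide, 46 mm high, outer face 106 mm out.
- free_floor (a point): Centre of the inner floor of the free cup, 50 mm above the bench (32 mm below the cup's rim), z up. The free cup wears a yellow ring 38 mm across round its rim; the other three cups hold blue-capped tubes. Which cup is free varies.
- plunger_grip (a point): Middle of the plunger's black stem, on its level axis 34 mm above the bench; moves with it; 124 mm from the carousel's origin at rest. Axes parallel to the carousel's: -y points straight out, the way to pull. Stem 16 mm thick, reaching 16 mm either way, then a red flange 30 mm wide, 8 mm thick at the outer end. Bare bench below; bracket 18 mm inward. Can be pinched from above across the stem.
- plunger (a joint): How far the plunger is pulled out, m: 0 = pin seated about 9 mm deep in the disc, 0.016 = stop, pin clear. A spring pulls it home: about 6 N at 0 and 11 N at the stop; let go, it snaps back.
- red_tube: The tube to load: clear stem 16 mm in diameter with a paper label and tapered foot, red cap 18 mm in diameter and 18 mm high at the top; 86 mm tall overall, about 20 g. Origin at the centre of its foot, z along the tube to the cap. Starts upright in one of the two rack holes.
- rack: Blue rack block fixed to the bench, 45 mm (its x) by 110 mm (its y) and 40 mm high, origin under its centre; two holes 20 mm wide and 35 mm deep (floor 5 mm above the bench) at 32 mm either way along its y. One holds the red-capped, the other the green-capped tube; which is which varies.
- green_tube: Tube like the red-capped one but with a green cap, in the other rack hole; leave it there. Origin at the centre of its foot.
- loaded0: Already loaded tube with a blue cap (same shape as the red-capped tube), standing loose in one of the carousel's other cups; leave it there. Origin at the centre of its foot.
- loaded1: Already loaded tube with a blue cap (same shape as the red-capped tube), standing loose in one of the carousel's other cups; leave it there. Origin at the centre of its foot.
- loaded2: Already loaded tube with a blue cap (same shape as the red-capped tube), standing loose in one of the carousel's other cups; leave it there. Origin at the centre of its foot.
Mind the look-alikes: they are no part of the job. What is meant by the carousel is not orange or purple, and is the smaller of those in its own colour.

How it is judged (in metres and radians):
On the way:
1. the red-capped tube stands fully down in the free cup, let go (horizontal distance between red_tube and free_floor below 0.005 m and z of red_tube in the frame of free_floor below 0.004 m and angle between red_tube's own z axis and vertical below 0.2 rad and contact force between the fingers and red_tube below 0.1 N and value of joint plunger below 0.004 m), for 0.2 s.
At the end, for the whole second after the job is handed in: Red-capped tube on the floor of the ringed cup (foot within 5 mm sideways, 4 mm in height, tilt under 0.2 rad), untouched; plunger out more than 13.5 of 16 mm, still, held by the fingers (over 3 N); the other four tubes within 12 mm of their start, tilt under 0.25 rad (horizontal distance between red_tube and free_floor below 0.005 m and z of red_tube in the frame of free_floor below 0.004 m and angle between red_tube's own z axis and vertical below 0.2 rad and contact force between the fingers and red_tube below 0.1 N and value of joint plunger above 0.0135 m and velocity of joint plunger below 0.01 m/s and contact force between the fingers and plunger above 3 N and distance of each of loaded0, loaded1, loaded2, green_tube from where it was at the start of the episode below 0.012 m and angle between each of loaded0, loaded1, loaded2, green_tube's own z axis and vertical below 0.25 rad); the arm keeps its last pose, push and grip.
It fails at once if another tube is pulled out or displaced (distance of any of loaded0, loaded1, loaded2, green_tube from where it was at the start of the episode above 0.025 m).
It also fails if it takes over 51 s, if anything falls off the work surface, if the arm or the gripper's body presses on something with over 40 N, if the wrist force passes 120 N, or if a joint passes its speed limit or range.

## Working session

There is one attempt and no reset: what is moved stays moved. The work goes in short steps, Python scripts to look and compute and a shell command to move; the robot and the scene stay as the last step left them, time stands still between calls to the robot, and variables do not carry over. Pictures are saved under pics/ and viewed, at most 10 in all, crops included, and the job is handed in when it is done.

```bash
mkdir -p pics; python3 - <<'E'
from workcell import bot
import cv2,numpy as np
for c in ["scene","top"]:
    s=bot.snapshot(c); cv2.imwrite(f"pics/{c}0.png",s["color"][:,:,::-1])
    print(c,s["k1"],np.round(s["camera_matrix"],1).tolist(),np.round(-s["R"].T@s["t"]).tolist())
    for n in ["carousel","free_floor","plunger_grip","red_tube","rack","green_tube","loaded0"]:
        print(n,[(np.round(d["position"]).tolist(),round(d["p"],2)) for d in bot.tip_of(n,c)])
s=bot.get_state(); print(s["t"],s["position"],s["orientation"],s["force"],s["gripper_width"],bot.pinch_z)
E
```

```text
scene -0.0389181326147746 [[450.2, 0.0, 263.0], [0.0, 450.2, 189.6], [0.0, 0.0, 1.0]] [1133.0, -533.0, 802.0]
carousel [([401.0, 495.0, 1.0], 0.94), ([325.0, 181.0, 1.0], 0.87), ([568.0, -72.0, 1.0], 0.73), ([302.0, -203.0, 2.0], 0.72)]
free_floor [([618.0, -75.0, 51.0], 0.65)]
plunger_grip [([276.0, -370.0, 46.0], 0.78), ([353.0, 382.0, 30.0], 0.67), ([580.0, 245.0, 1.0], 0.67), ([542.0, -192.0, 34.0], 0.48)]
red_tube [([567.0, 212.0, 3.0], 0.59)]
rack [([575.0, 246.0, 2.0], 0.88), ([569.0, -74.0, -4.0], 0.39)]
green_tube [([587.0, 278.0, 5.0], 0.58)]
loaded0 [([560.0, -121.0, 53.0], 0.62), ([571.0, -13.0, 48.0], 0.62), ([515.0, -60.0, 51.0], 0.59)]
top -0.1300774667755757 [[403.9, 0.0, 251.7], [0.0, 403.9, 188.1], [0.0, 0.0, 1.0]] [285.0, 119.0, 1143.0]
carousel [([326.0, 179.0, 0.0], 0.94), ([560.0, -72.0, 3.0], 0.93), ([403.0, 494.0, 3.0], 0.86), ([307.0, -200.0, -1.0], 0.66)]
free_floor [([615.0, -79.0, 49.0], 0.49)]
plunger_grip [([307.0, 10.0, 47.0], 0.64), ([276.0, -367.0, 44.0], 0.59), ([353.0, 380.0, 36.0], 0.51), ([545.0, -192.0, 37.0], 0.41)]
red_tube [([570.0, 210.0, 2.0], 0.5)]
rack [([578.0, 242.0, -4.0], 0.93)]
green_tube [([586.0, 274.0, 6.0], 0.52)]
loaded0 [([513.0, -64.0, 49.0], 0.53), ([574.0, -19.0, 51.0], 0.51), ([560.0, -120.0, 49.0], 0.44)]
0.8 [275.64478906 560.89943816 231.33115209] [-1.79999654e+02 -7.41455980e-04 -2.61739301e+01] [ 0.41521732  0.42572915 -0.12878107] 85.4694530283418 18.700000000000003
```

View pics/scene0.png

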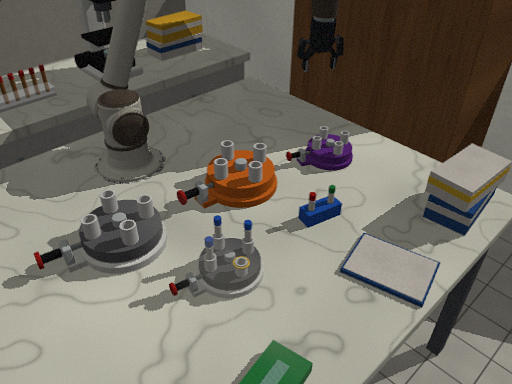

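View pics/top0.png

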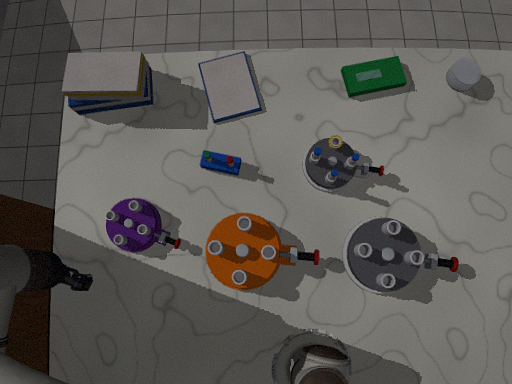

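The scene picture shows four carousels: purple (330,150), orange (241,175), large grey (122,230) and small grey (230,262). The small grey one fits: it is neither orange nor purple, it is the smaller of the two grey ones, and it has the blue-capped tubes and the yellow ring at (241,263). Its plunger flange is at (175,289). The red cap is at (312,196) in the blue rack. I'll confirm with a crop and measure by colour.

```bash
cat > h.py <<'E'
from workcell import bot
import cv2,numpy as np
def shot(c): return bot.snapshot(c)
def ray(s,uv):
    K=s["camera_matrix"]; d=(np.array(uv)-K[:2,2])/np.array([K[0,0],K[1,1]])
    x=d.copy()
    for _ in range(20): x=d/(1+s["k1"]*(x@x))
    v=s["R"].T@np.array([x[0],x[1],1.]); return -s["R"].T@s["t"],v/np.linalg.norm(v)
def proj(s,X):
    c=s["R"]@np.array(X,float)+s["t"]; x=c[:2]/c[2]; x=x*(1+s["k1"]*(x@x)); K=s["camera_matrix"]
    return x*np.array([K[0,0],K[1,1]])+K[:2,2]
RNG=dict(red=[(0,8),(172,180)],green=[(45,80)],blue=[(105,120)],yellow=[(18,35)])
def blob(s,col,near,r=9,smin=110,vmin=50):
    h=cv2.cvtColor(s["color"],cv2.COLOR_RGB2HSV).astype(int)
    m=np.zeros(h.shape[:2],bool)
    for a,b in RNG[col]: m|=(h[...,0]>=a)&(h[...,0]<=b)
    m&=(h[...,1]>smin)&(h[...,2]>vmin)
    y,x=np.nonzero(m); k=np.hypot(x-near[0],y-near[1])<r
    return np.array([x[k].mean(),y[k].mean()]) if k.any() else None,k.sum()
def tri(rays):
    A=sum(np.eye(3)-np.outer(v,v) for o,v in rays); b=sum((np.eye(3)-np.outer(v,v))@o for o,v in rays)
    return np.linalg.solve(A,b)
def atz(r,z): o,v=r; return o+v*(z-o[2])/v[2]
E
python3 - <<'E'
from h import *
S,T=shot("scene"),shot("top")
a=cv2.resize(S["color"][200:310,150:290,::-1],None,fx=4,fy=4,interpolation=2); b=cv2.resize(T["color"][125:205,290:400,::-1],None,fx=4,fy=4,interpolation=2)
o=np.zeros((440,1000,3),np.uint8); o[:440,:560]=a; o[:320,560:]=b
cv2.imwrite("pics/crop.png",cv2.resize(o,None,fx=.8,fy=.8,interpolation=3))
for n,col,p,q,z in [("red","red",(312,196),(230,161),82),("green","green",(332,189),(208,156),82),
 ("b1","blue",(217,221),(333,174),127),("b2","blue",(248,225),(318,152),127),("b3","blue",(209,242),(354,157),127),
 ("ring","yellow",(241,263),(336,142),82),("flange","red",(175,289),(381,170),34)]:
    u,k=blob(S,col,p); w,l=blob(T,col,q)
    if u is None or w is None: print(n,u,w);continue
    R=[ray(S,u),ray(T,w)]
    print(n,k,l,np.round(u,1),np.round(w,1),"tri",np.round(tri(R),1),"S",np.round(atz(R[0],z)[:2],1),"T",np.round(atz(R[1],z)[:2],1))
E
```

```text
red 50 30 [312.3 195.9] [229.3 159.3] tri [568.1 212.7  79.9] S [570.  211.1] T [567.1 212.1]
green 26 25 [331.8 187.7] [206.3 154.1] tri [583.1 274.9  83.4] S [582.1 276.6] T [583.5 275.1]
b1 64 46 [217.1 220.2] [334.1 172.1] tri [515.7 -62.  125.4] S [517.5 -62.8] T [515.  -62.2]
b2 62 41 [247.7 224.6] [317.1 150.8] tri [573.6 -20.8 125. ] S [575.4 -21.9] T [572.7 -20.8]
b3 33 45 [208.4 238.8] [355.2 156.2] tri [ 555.2 -118.3  131.5] S [ 551.5 -115.2] T [ 556.2 -119.7]
ring 70 64 [241.1 262.9] [335.  141.5] tri [614.  -78.5  73.7] S [620.5 -82.9] T [610.8 -77.7]
flange 71 28 [172.9 288.4] [381.4 170.1] tri [ 540.1 -213.    33.2] S [ 541.6 -212.3] T [ 539.2 -213.9]
```

View pics/crop.png

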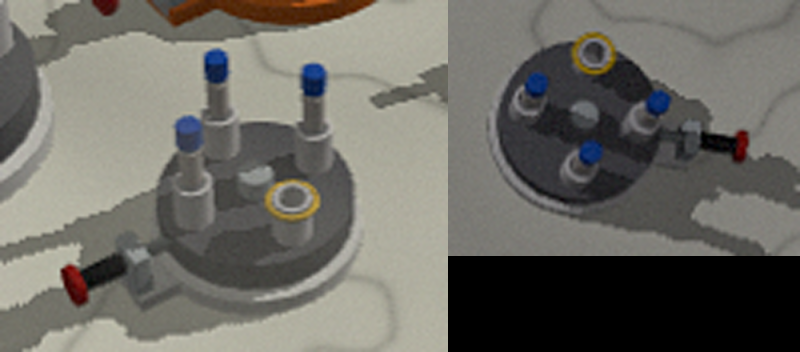

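The crop confirms it: the small grey carousel has three blue-capped tubes, the yellow ring on its free cup and a red-ended plunger. The fitted pose is about (564.7, -70) with yaw about -9.8°, so one tool yaw of about -99.8° serves both the tube grasp and the plunger pinch. I'm moving towards the red tube now.

```bash
python3 -m inch '{"xyz":[[15,7,0],[45,20,0],[85,38,0],[125,55,0],[165,73,0],[205,90,0],[235,103,0],[250,110,0]],"twist":[5,13,21,29,37,45,53,60]}' 0.6 30
cat > d.py <<'E'
import sys,numpy as np
from workcell import bot
from scipy.spatial.transform import Rotation as Ro
s=bot.get_state(); R=Ro.from_euler("xyz",s["orientation"],degrees=True).as_matrix()
g=np.array(list(map(float,sys.argv[1:4])))
print("t",round(s["t"],2),"pos",np.round(s["position"],1),"ori",np.round(s["orientation"],1),"shift",np.round(R.T@(g-s["position"]),1),"twist",round(s["orientation"][2]+99.8,1),"w",round(s["gripper_width"],1),"F",np.round(s["force"],1),"ff",np.round(s["finger_force"],1))
E
python3 d.py 568 212.5 150
```

```text
t: 1.7
position: [452.9, 349.7, 231.5]
orientation: [-180.0, -0.0, -86.6]
force: [-0.2, -0.1, 0.0]
gripper_width: 51.2
finger_force: 0.0
t 1.7 pos [452.9 349.7 231.5] ori [-180.    -0.   -86.6] shift [ 143.8 -106.8   81.5] twist 13.2 w 51.2 F [-0.2 -0.1  0. ] ff 0.0
```

```bash
python3 -m inch '{"xyz":[[20,-15,10],[50,-37,28],[80,-60,45],[110,-82,62],[132,-98,75],[143.8,-106.8,81.5],[143.8,-106.8,81.5],[143.8,-106.8,81.5]],"twist":[4,10,13.2,13.2,13.2,13.2,13.2,13.2]}' 
python3 d.py 568 212.5 62
python3 - <<'E'
from h import *
S,T=shot("scene"),shot("top")
a=cv2.resize(S["color"][120:240,250:390,::-1],None,fx=3,fy=3,interpolation=2); b=cv2.resize(T["color"][110:200,180:300,::-1],None,fx=3,fy=3,interpolation=2)
o=np.zeros((360,780,3),np.uint8); o[:360,:420]=a; o[:270,420:]=b
cv2.imwrite("pics/c2.png",o)
p=bot.get_state()["position"]
print("tcp px",proj(S,p),proj(T,p))
E
```

```text
t: 2.5
position: [567.8, 216.0, 150.3]
orientation: [-180.0, 0.0, -99.4]
force: [0.2, 0.4, -0.3]
gripper_width: 51.5
finger_force: 0.0
t 2.5 pos [567.8 216.  150.3] ori [-180.     0.   -99.4] shift [ 3.5 -0.8 88.3] twist 0.4 w 51.5 F [ 0.2  0.4 -0.3] ff 0.0
tcp px [315.35619588 173.0366917 ] [225.09748357 152.34265328]
```

View pics/c2.png

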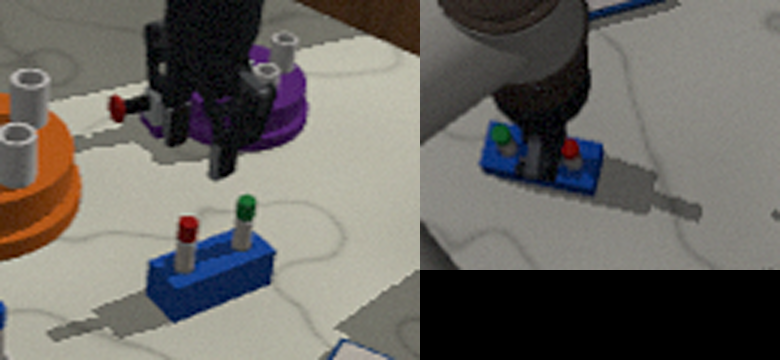

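```bash
python3 -m inch '{"xyz":[[3,-0.8,15],[3,-0.8,35],[3,-0.8,50],[3,-0.8,50],[3,-0.8,50]],"twist":[0.4,0.4,0.4,0.4,0.4]}' 
python3 d.py 568 212.5 62
```

```text
t: 3.1
position: [568.0, 213.5, 100.7]
orientation: [-179.9, 0.0, -99.7]
force: [-0.2, -0.0, 0.1]
gripper_width: 51.1
finger_force: 0.0
t 3.1 pos [568.  213.5 100.7] ori [-179.9    0.   -99.7] shift [ 1.  -0.1 38.7] twist 0.1 w 51.1 F [-0.2 -0.   0.1] ff 0.0
```

```bash
python3 -m inch '{"xyz":[[1,0,12],[1,0,28],[1,0,39],[1,0,39],[1,0,39]],"twist":[0,0,0,0,0]}' && python3 -m inch '{"xyz":[[0,0,0],[0,0,0],[0,0,0],[0,0,0],[0,0,0],[0,0,0],[0,0,0],[0,0,0]],"twist":[0,0,0,0,0,0,0,0]}' 0 30
python3 d.py 568 212.5 170
```

```text
t: 3.6
position: [568.0, 211.6, 60.9]
orientation: [-180.0, -0.0, -99.8]
force: [-0.4, 0.0, -0.1]
gripper_width: 50.9
finger_force: 0.0
t: 4.4
position: [568.2, 211.8, 61.5]
orientation: [-179.9, 0.0, -99.8]
force: [-0.7, -0.3, 5.7]
gripper_width: 16.8
finger_force: 29.5
t 4.4 pos [568.2 211.8  61.5] ori [-179.9    0.   -99.8] shift [  -0.8    0.2 -108.5] twist 0.0 w 16.8 F [-0.7 -0.3  5.7] ff 29.5
```

```bash
python3 -m inch '{"xyz":[[0,0,-8],[0,0,-25],[0,0,-50],[0,0,-80],[0,0,-110],[0,0,-135],[0,0,-146],[0,0,-146]],"twist":[0,0,0,0,0,0,0,0]}'
python3 d.py 613.8 -78.5 208
```

```text
t: 5.2
position: [568.2, 211.8, 208.1]
orientation: [-179.9, 0.1, -99.8]
force: [0.1, 0.2, -0.1]
gripper_width: 16.7
finger_force: 29.4
t 5.2 pos [568.2 211.8 208.1] ori [-1.799e+02  1.000e-01 -9.980e+01] shift [278.3 -94.3  -0.3] twist 0.0 w 16.7 F [ 0.1  0.2 -0.1] ff 29.4
```

```bash
python3 -m inch '{"xyz":[[15,-5,0],[50,-17,0],[95,-32,0],[140,-47,0],[185,-63,0],[225,-76,0],[258,-87,0],[270,-91.5,0]],"twist":[0,0,0,0,0,0,0,0]}' && python3 -m inch '{"xyz":[[8,-3,0],[8,-3,15],[8,-3,35],[8,-3,45],[8,-3,45],[8,-3,45]],"twist":[0,0,0,0,0,0]}'
python3 d.py 613.8 -78.5 165
python3 - <<'E'
from h import *
S,T=shot("scene"),shot("top")
a=cv2.resize(S["color"][180:300,170:300,::-1],None,fx=4,fy=4,interpolation=2)
b=cv2.resize(T["color"][110:190,300:370,::-1],None,fx=4,fy=4,interpolation=2)
o=np.zeros((480,800,3),np.uint8); o[:480,:520]=a; o[:320,520:]=b
cv2.imwrite("pics/c3.png",o)
E
```

```text
t: 6.0
position: [610.8, -74.0, 204.3]
orientation: [179.7, -0.1, -100.0]
force: [0.1, -0.1, -0.6]
gripper_width: 16.8
finger_force: 29.4
t: 6.6
position: [614.0, -78.1, 162.0]
orientation: [-180.0, -0.0, -99.7]
force: [0.4, -0.5, -0.5]
gripper_width: 16.8
finger_force: 29.4
t 6.6 pos [614.  -78.1 162. ] ori [-180.    -0.   -99.7] shift [ 0.4  0.1 -3. ] twist 0.1 w 16.8 F [ 0.4 -0.5 -0.5] ff 29.4
```

View pics/c3.png

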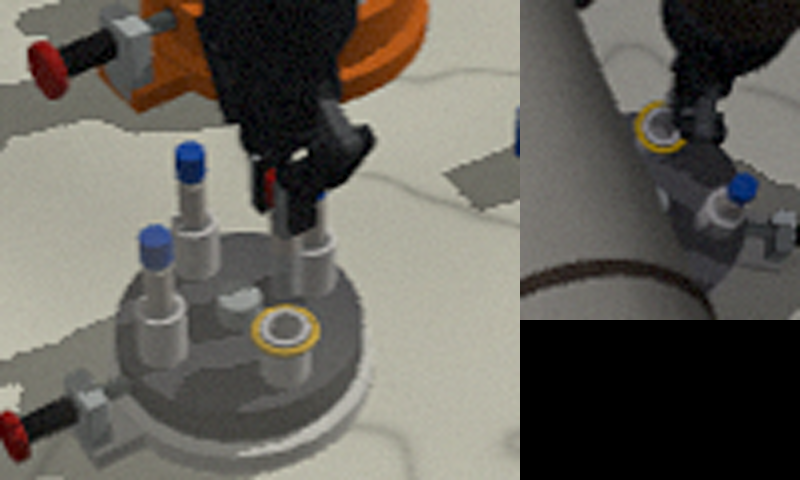

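Tube stem (column about 242) and ring (about 241) line up in the scene view, and the TCP sits over the triangulated cup. Next is a guarded descent.

```bash
python3 -m inch '{"xyz":[[0,0,8],[0,0,16],[0,0,22],[0,0,26],[0,0,29],[0,0,32],[0,0,32]],"twist":[0,0,0,0,0,0,0]}'; python3 d.py 613.8 -78.3 106.5
```

```text
t: 7.4
position: [613.5, -78.5, 129.4]
orientation: [180.0, -0.0, -99.8]
force: [0.9, -0.7, 0.3]
gripper_width: 17.2
finger_force: 29.4
t 7.4 pos [613.5 -78.5 129.4] ori [180.   -0.  -99.8] shift [-0.3 -0.3 22.9] twist 0.0 w 17.2 F [ 0.9 -0.7  0.3] ff 29.4
```

```bash
python3 -m inch '{"xyz":[[0,0,4],[0,0,9],[0,0,14],[0,0,18],[0,0,21],[0,0,22],[0,0,22]],"twist":[0,0,0,0,0,0,0]}'; python3 d.py 613.8 -78.3 106.5
```

```text
t: 8.1
position: [613.7, -78.5, 107.6]
orientation: [180.0, -0.0, -99.8]
force: [1.6, 0.0, -0.2]
gripper_width: 17.1
finger_force: 29.4
t 8.1 pos [613.7 -78.5 107.6] ori [180.   -0.  -99.8] shift [-0.2 -0.1  1.1] twist 0.0 w 17.1 F [ 1.6  0.  -0.2] ff 29.4
```

Inserted without resistance. I'll open to about 40 mm, then rise.

```bash
python3 -m inch '{"xyz":[[0,0,0.5],[0,0,0.5],[0,0,0.5],[0,0,0.5],[0,0,0.5]],"twist":[0,0,0,0,0]}' 0.5 && python3 -m inch '{"xyz":[[0,0,-6],[0,0,-20],[0,0,-45],[0,0,-75],[0,0,-100],[0,0,-115],[0,0,-115]],"twist":[0,0,0,0,0,0,0]}'; python3 d.py 543.2 -195.2 120
python3 - <<'E'
from h import *
S=shot("scene");T=shot("top")
a=cv2.resize(S["color"][150:310,150:300,::-1],None,fx=3.5,fy=3.5,interpolation=2)
cv2.imwrite("pics/c4.png",a)
for n in ["red_tube","free_floor"]:
  for c in ["scene","top"]: print(n,c,[(np.round(d["position"],1).tolist(),round(d["p"],2)) for d in bot.tip_of(n,c)])
u,k=blob(S,"red",proj(S,[613.8,-78.3,127])); print(u,k,proj(S,[613.8,-78.3,127]), atz(ray(S,u),127))
E
```

```text
t: 8.6
position: [613.8, -78.5, 107.4]
orientation: [-180.0, 0.0, -99.8]
force: [-0.8, -0.3, 0.2]
gripper_width: 42.6
finger_force: 0.0
t: 9.3
position: [615.4, -78.6, 226.7]
orientation: [-179.6, 0.1, -99.7]
force: [0.1, -0.0, 0.0]
gripper_width: 42.9
finger_force: 0.0
t 9.3 pos [615.4 -78.6 226.7] ori [-1.796e+02  1.000e-01 -9.970e+01] shift [127.3  52.2 106.1] twist 0.1 w 42.9 F [ 0.1 -0.   0. ] ff 0.0
red_tube scene [([615.9, -75.8, 48.7], 0.71)]
red_tube top [([615.3, -80.6, 46.1], 0.46)]
free_floor scene [([615.9, -76.4, 49.5], 0.51)]
free_floor top [([615.3, -79.8, 47.7], 0.52)]
[240.55128205 245.79487179] 78 [240.38741717 245.45482565] [614.8022741  -78.73013463 127.        ]
```

View pics/c4.png

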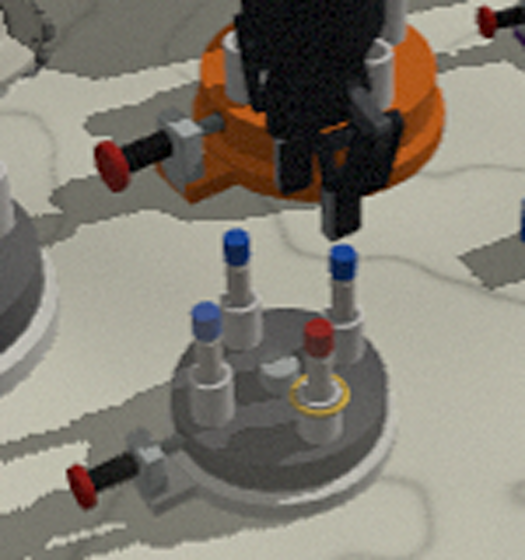

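The red cap at (318,338) in the crop is level with the blue ones, with its stem inside the yellow ring. The tube is seated and released. On to the plunger.

```bash
python3 -m inch '{"xyz":[[8,3,0],[30,12,0],[60,25,0],[90,37,0],[115,47,0],[127,52,0],[127,52,0],[127,52,0]],"twist":[0,0,0,0,0,0,0,0]}' && python3 -m inch '{"xyz":[[0,0,10],[0,0,35],[0,0,70],[0,0,100],[0,0,125],[0,0,140],[0,0,145],[0,0,145]],"twist":[0,0,0,0,0,0,0,0]}'; python3 d.py 543.1 -195.3 16
python3 - <<'E'
from h import *
S=shot("scene");T=shot("top")
a=cv2.resize(S["color"][220:330,130:260,::-1],None,fx=4,fy=4,interpolation=2); b=cv2.resize(T["color"][125:205,330:400,::-1],None,fx=4,fy=4,interpolation=2)
o=np.zeros((440,800,3),np.uint8); o[:440,:520]=a; o[:320,520:]=b
cv2.imwrite("pics/c5.png",o)
E
```

```text
t: 10.4
position: [541.1, -194.8, 222.2]
orientation: [-180.0, 0.0, -99.8]
force: [0.2, 0.0, -0.3]
gripper_width: 42.8
finger_force: 0.0
t: 11.2
position: [540.8, -194.2, 76.2]
orientation: [179.9, -0.0, -99.7]
force: [-0.1, 0.3, -0.2]
gripper_width: 42.6
finger_force: 0.0
t 11.2 pos [ 540.8 -194.2   76.2] ori [179.9  -0.  -99.7] shift [ 0.7 -2.6 60.2] twist 0.1 w 42.6 F [-0.1  0.3 -0.2] ff 0.0
```

View pics/c5.png

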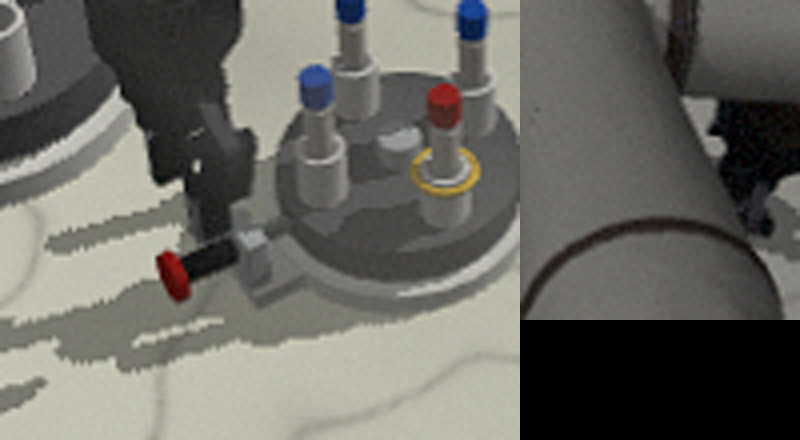

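The gripper is above the stem, with the flange at crop (173,275) and the bracket at (253,255). Descending and pinching.

```bash
python3 -m inch '{"xyz":[[0.7,-2.6,10],[0.7,-2.6,25],[0.7,-2.6,40],[0.7,-2.6,52],[0.7,-2.6,59],[0.7,-2.6,60],[0.7,-2.6,60]],"twist":[0,0,0,0,0,0,0]}' && python3 -m inch '{"xyz":[[0,0,0],[0,0,0],[0,0,0],[0,0,0],[0,0,0],[0,0,0],[0,0,0]],"twist":[0,0,0,0,0,0,0]}' 0 80; python3 d.py 543.1 -195.3 16
```

```text
t: 12.0
position: [543.7, -196.1, 17.4]
orientation: [-180.0, -0.0, -99.8]
force: [0.6, 0.0, -0.0]
gripper_width: 42.5
finger_force: 0.0
t: 12.7
position: [543.2, -195.9, 18.2]
orientation: [180.0, -0.0, -99.8]
force: [-2.7, 1.1, 5.5]
gripper_width: 13.5
finger_force: 78.1
t 12.7 pos [ 543.2 -195.9   18.2] ori [180.   -0.  -99.8] shift [-0.6  0.2  2.2] twist 0.0 w 13.5 F [-2.7  1.1  5.5] ff 78.1
```

```bash
python3 -m inch '{"xyz":[[2,0,0],[4,0,0],[6,0,0],[8,0,0],[10,0,0],[12,0,0],[12,0,0],[12,0,0]],"twist":[0,0,0,0,0,0,0,0]}'; python3 -m inch '{"xyz":[[1,0,0],[2,0,0],[3,0,0],[4,0,0],[4,0,0],[4,0,0]],"twist":[0,0,0,0,0,0]}'; python3 d.py 543.2 -195.9 18
```

```text
t: 13.5
position: [541.4, -206.1, 18.1]
orientation: [-180.0, 0.1, -99.8]
force: [-2.5, 9.0, 7.1]
gripper_width: 13.3
finger_force: 78.2
t: 14.1
position: [540.8, -209.7, 18.1]
orientation: [-180.0, 0.1, -99.8]
force: [-1.8, 10.4, 7.3]
gripper_width: 13.5
finger_force: 78.2
t 14.1 pos [ 540.8 -209.7   18.1] ori [-1.80e+02  1.00e-01 -9.98e+01] shift [-14.   -0.    0.2] twist 0.0 w 13.5 F [-1.8 10.4  7.3] ff 78.2
```

```bash
python3 -m inch '{"xyz":[[0.5,0,0],[1,0,0],[1.5,0,0],[2,0,0],[2.5,0,0],[2.5,0,0],[2.5,0,0]],"twist":[0,0,0,0,0,0,0]}'; python3 -m inch '{"xyz":[[0.5,0,0],[1,0,0],[1.5,0,0],[1.5,0,0],[1.5,0,0]],"twist":[0,0,0,0,0]}';python3 d.py 543.2 -195.9 18
```

```text
t: 14.8
position: [540.5, -211.9, 18.2]
orientation: [-180.0, 0.1, -99.8]
force: [-1.9, 12.2, 6.6]
gripper_width: 13.5
finger_force: 78.3
t: 15.3
position: [540.5, -212.0, 18.1]
orientation: [-180.0, 0.2, -99.8]
force: [-1.5, 17.6, 8.8]
gripper_width: 13.5
finger_force: 78.4
t 15.3 pos [ 540.5 -212.    18.1] ori [-180.     0.2  -99.8] shift [-16.3   0.    0.2] twist 0.0 w 13.5 F [-1.5 17.6  8.8] ff 78.4
```

The TCP has travelled 16.3 mm and the force rises without motion, so the plunger is at its stop. One last look before I hand in.

```bash
python3 - <<'E'
from h import *
S=shot("scene")
cv2.imwrite("pics/c6.png",cv2.resize(S["color"][160:330,130:360,::-1],None,fx=3.4,fy=3.4,interpolation=2))
E
```

```text
(no output)
```

View pics/c6.png

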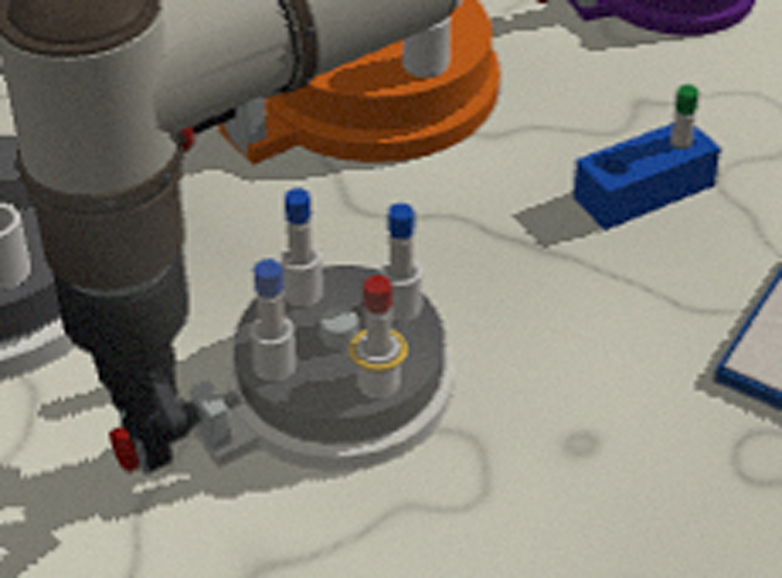

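All tubes are standing: red at (377,295), the blue ones and the green at (686,100). The fingers hold the plunger out, with its flange at (124,448).

```bash
python3 -c "
from workcell import bot
print(bot.close_job())"
```

```text
the job is handed in; nothing more can be done
None
```

I handed the job in with the red-capped tube standing released in the ringed cup, the plunger held at its stop (about 16 mm out) and the other four tubes still in place; the hand-in call returned no verdict.

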